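Latch, prop and hold the demonstration meter

TASK

The demonstration meter lies on its face with fresh batteries in. Swing the hook latch on its back shut until it rests against its stud, then flip its folded wire leg right over centre to its open stop, and then raise the meter by its carrying handle until it stands upright on its feet with the leg's bar down on the bench behind it. Finish still gripping the handle and holding the meter steady, because a nudge tips it; do not let it drop, and leave the other things on the bench alone.

Things in the scene. Friction and masses are not known exactly. Their poses are not given: they have to be found in the camera images.
- meter: classroom demonstration meter, grey case 240 mm wide, 180 tall, 28 deep, 0.75 to 1 kg, loose, lying face down. Origin: centre of the face. Own x points to its top (handle end), y across, z out of its back (up while lying). Back at z 28 mm; over the lower half (x -90 to -4, y -85 to 85 mm) the battery bay stands out to z 40 mm. Standing upright, own x points up
- handle (a point): middle of the fixed carrying handle on the top edge: round bar, 12 mm diameter, 88 mm long, along the meter's y, at x 122, y 0, z 16 mm in the meter's frame; 26 mm clear between bar and case, 10 mm between bar and bench while it lies. Being round it turns in the grip as the meter is raised
- feet (a point): middle of the undersides of the two rubber feet on the bottom edge, at x -94, y 0, z 22 mm in the meter's frame; the feet span z 10 to 34 mm; on the bench when the meter stands
- latch (a joint): flat steel hook latch, swings parallel to the back about the meter's z, stiff (0.02 N m), stays where left: 0 = open, arm pointing to the meter's top (+x); grows counter-clockwise seen from above; 1.57 = shut at its stop, arm along +y, hook round the stud (6 mm diameter, 8 mm tall, at x -77, y -41 mm in the meter's frame). Starts at 0 to 0.5
- latch_pivot (a point): latch pivot, at x -74, y -75, z 41 mm in the meter's frame
- latch_knob (a point): middle of the small round upright knob at the end of the latch arm, 10 mm diameter, 22 mm tall (z 45 to 67 mm in the meter's frame), 46 mm from the pivot along the arm and 2 mm to the trailing side. Stud and leg hinge beside it reach z 50 mm
- leg (a joint): tilt leg (kickstand), a U of 6 mm wire hinged across the back: 0 = folded flat towards the handle, 1.57 = straight out of the back, 2.69 = open stop, sloping towards the feet. An over-centre spring and its weight (up to 0.13 N m) push it back to folded below about 1 rad and on to the open stop above 1.1
- leg_hinge (a point): middle of the leg's hinge line (along the meter's y), at x -12, y 0, z 46 mm in the meter's frame; its two lugs are at y -38 and 38 mm, up to z 50 mm
- leg_bar (a point): middle of the leg's free end: a round rubber-sleeved bar 12 mm in diameter, 56 mm long, along the meter's y, 82 mm from the hinge line; 12 mm clear under it when folded. Round, so it can turn in the grip as it is swung. With the leg open and the meter on its feet the bar reaches the bench behind when the meter leans back about 3 degrees
- cell0: spent round battery, 32 mm diameter, 57 mm tall, standing beside the meter; origin under its centre; leave alone
- cell1: second such battery; leave alone
- driver: screwdriver 170 mm long lying beside the meter; leave alone
- beaker: glass beaker, 72 mm diameter, 95 mm tall; origin under its centre; leave alone
- flask: conical glass flask, 82 mm base, 125 mm tall; leave alone
- jar: amber jar, 56 mm diameter, 85 mm tall; leave alone

How it is judged:
By the outcome, as a careful person would: the job done as asked, in the order asked, and still so for the second after the job is handed in, while the arm keeps its last pose, push and grip.
It also fails if it takes over 72 s, if anything falls off the work surface, if the arm or the gripper's body presses on something with over 40 N, if the wrist force passes 120 N, or if a joint passes its speed limit or range.

ROBOT

A 6-joint arm with a two-finger parallel gripper is mounted at the origin on the work surface. World frame = base frame: x ahead of the robot, y to its left, z up, the work surface at z = 0. Lengths are in m, angles in rad, forces in N, time in s.
With the tool pointing down it reaches from about 0.35 to 0.775 m from the base axis. Payload 5.5 kg.
Tool frame: the origin (TCP) lies between the finger pads; the fingertips stand 17 mm ahead of it and the grasp point (between the pads) lies 2 mm behind it (env.finger_overhang is the distance from the TCP to the fingertips, in m); z points along the fingers, y is the line along which they close (so a half turn about z gives the same grasp; the last joint's range is limited). The gripper opens to 85 mm and grips with 20 to 120 N. Pads are 22 mm wide; open, the fingers measure 114 mm over their backs; the gripper's body (76 mm by 85 mm) begins 54 mm behind the grasp point. The pads swing forward as they close: fully open they stand 13 mm farther back than shut.
Start: joints at [-1.356, 0.313, 0.046, 1.304, 0, 1.431], TCP at [0.2, -0.539, 0.248] pointing down, gripper open.
Joint ranges: [-2.76, 2.76], [-0.86, 1.69], [-1.03, 1.26], [-2.2, 2.34], [-1.47, 1.5], [-3.14, 3.14]. Speed limits (rad/s): [2.57, 2.57, 3.14, 3.14, 3.14, 3.14].

INTERFACE

Orientations are given as a unit quaternion [w, x, y, z].
In Python, from workcell import env gives the robot as it stands. The module is installed in compiled form; this text tells all that it offers.
- The arm moves only by the shell command python3 -m pendant 'ROWS' [FORCE]. ROWS is JSON, a list of rows, each a list of 5 numbers: the gripper's target within -1 to 1 (fully open at 1, half-way at 0, shut at -1), then the shift along the tool's x, y, z in m, then the turn about the tool's z in rad. A call has 1 to 8 rows; each row shifts and turns the commanded pose from where the row before left it, along the tool's axes as they then stand; what a row does not reach is not made up. A row lasts 1/8 s, in which the tool goes at most 62.5 mm and 10.7 degrees, less where a joint would pass 70% of its speed; a pose out of reach is approached as far as the arm can. A call with a gripper value outside its range is refused whole. The fingers move at their own pace and stop on an object; FORCE is the grip in N (left out, the last holds). Time passes only in rows, so rows that do not move let the fingers close. It gives the time, the measured TCP pose, the force, the opening and the grip force at its end, in the units of the state.
- env.get_state(): the state, without advancing time (a new reading comes with each control period).
- env.read_camera(name): name is "scene" or "side" or "wrist"; returns the picture (480x640x3 uint8, red, green, blue); there is no depth.
- env.calibration(name): a dict with "K" (3x3 intrinsics, pixels), "distortion" ([k1, k2, p1, p2, k3] as OpenCV has them; the pictures are not rectified), "T" (4x4, takes a point from camera to world coordinates); the wrist camera has in their place "tool_from_camera" (4x4, takes a point from camera to tool coordinates, whose origin is the TCP and whose axes are the flange's). Camera axes: x right, y down, z forward; pixel columns grow to the right and rows downward; lengths in m; the calibration is good to about 2 mm. A picture is of the moment at which its call begins: read the wrist's pose just before it. calibration takes no time and is no camera call.
- env.hand_in(): hands the job in; it is judged then, once.
Trained networks look in the newest picture that a camera, given by its name, has taken for a name from the list of things; names that differ only in an ending like _2 or _b are one class to them, and where a whole thing is asked for, a point or a joint stands for the part that bears it (a point fixed in the world has none). Each returns a list of dicts, best first, with "score" (0 to 1); they miss things now and then, are a little off and sometimes report something else, mostly with a low value. They report only what shows in the picture. A call takes as long as a camera call.
- env.recognise(camera, label): "centre" ([column, row] in pixels, amid what is visible of it).
The state is a dict: "clock": time; "joint_pos": joint angles; "qvel": joint speeds; "tau": joint torques, N m; "tcp_pos": TCP position; "orientation": TCP orientation; "wrist_force": force on the tool from outside, world axes, zero at the start; "ft_torque": the same for the moment, N m; "finger_gap": finger opening in m; "grip_force": force on a finger pad.
Only numpy, scipy, OpenCV 4.12 (cv2) and the standard library are available. Lean on these libraries where they do the work, as an engineer would, in place of code of your own. Each camera call takes 0.05 s, during which the arm holds its last target. There are 200 camera calls.

## Working session

There is one attempt and no reset: what is moved stays moved. The work goes in short steps, Python scripts to look and compute and a shell command to move; the robot and the scene stay as the last step left them, time stands still between calls to the robot, and variables do not carry over. Pictures are saved under pics/ and viewed, at most 10 in all, crops included, and the job is handed in when it is done.

```bash
mkdir -p pics
cat > h.py <<'E'
import numpy as np, cv2
from scipy.spatial.transform import Rotation as R
from workcell import env
def tool():
    s=env.get_state(); q=s["orientation"]; T=np.eye(4); T[:3,:3]=R.from_quat([q[1],q[2],q[3],q[0]]).as_matrix(); T[:3,3]=s["tcp_pos"]; return T
def camT(n):
    c=env.calibration(n); return c, (tool()@np.array(c["tool_from_camera"]) if n=="wrist" else np.array(c["T"]))
def ray(n,px,ct=None):
    c,T=ct or camT(n); u=cv2.undistortPoints(np.array([[px]],float),np.array(c["K"]),np.array(c["distortion"]))[0,0]
    return T[:3,3],T[:3,:3]@np.array([u[0],u[1],1])
def onz(n,px,z,ct=None):
    o,d=ray(n,px,ct); return o+d*(z-o[2])/d[2]
def tri(rays):
    A=0;b=0
    for o,d in rays:
        d=d/np.linalg.norm(d);P=np.eye(3)-np.outer(d,d);A=A+P;b=b+P@o
    return np.linalg.solve(A,b)
def proj(n,p,ct=None):
    c,T=ct or camT(n); Ti=np.linalg.inv(T)
    return cv2.projectPoints(np.atleast_2d(p).astype(float),cv2.Rodrigues(Ti[:3,:3])[0],Ti[:3,3],np.array(c["K"]),np.array(c["distortion"]))[0][:,0]
def snap(n,f):
    ct=camT(n); im=env.read_camera(n); cv2.imwrite(f"pics/{f}.png",im[:,:,::-1]); return im,ct
E
python3 - <<'E'
from h import *
np.set_printoptions(precision=3,suppress=True)
ims=[]
for n in ["scene","side"]:
    im,ct=snap(n,n+"0")
    print(n,ct[1])
    for l in ["meter","handle","feet","latch_pivot","latch_knob","leg_hinge","leg_bar","cell0","driver","beaker","flask","jar"]:
        r=env.recognise(n,l)
        print(n,l,[(np.round(x["centre"]).tolist(),round(x["score"],2)) for x in r[:3]])
print(env.get_state())
E
```

```text
scene [[ 0.83   0.451 -0.327  1.04 ]
 [ 0.557 -0.66   0.504 -0.76 ]
 [ 0.012 -0.601 -0.799  1.278]
 [ 0.     0.     0.     1.   ]]
scene meter [([339.0, 241.0], 0.66), ([294.0, 294.0], 0.17)]
scene handle [([338.0, 241.0], 0.94)]
scene feet [([337.0, 238.0], 0.85)]
scene latch_pivot [([337.0, 242.0], 0.78), ([200.0, 378.0], 0.21)]
scene latch_knob [([312.0, 251.0], 0.66)]
scene leg_hinge [([335.0, 243.0], 0.69)]
scene leg_bar [([362.0, 233.0], 0.67)]
scene cell0 [([339.0, 181.0], 0.51), ([388.0, 197.0], 0.48)]
scene driver [([290.0, 294.0], 0.75), ([357.0, 129.0], 0.36)]
scene beaker [([356.0, 128.0], 0.8)]
scene flask [([203.0, 379.0], 0.67)]
scene jar [([420.0, 151.0], 0.58)]
side [[-0.982 -0.133  0.131  0.382]
 [-0.187  0.688 -0.702  0.923]
 [ 0.003 -0.714 -0.7    1.017]
 [ 0.     0.     0.     1.   ]]
side meter [([315.0, 292.0], 0.75)]
side handle [([316.0, 292.0], 0.83), ([364.0, 157.0], 0.28)]
side feet [([320.0, 293.0], 0.61)]
side latch_pivot [([319.0, 290.0], 0.91)]
side latch_knob [([301.0, 288.0], 0.49)]
side leg_hinge [([321.0, 292.0], 0.92)]
side leg_bar [([290.0, 287.0], 0.72)]
side cell0 [([281.0, 345.0], 0.74), ([352.0, 345.0], 0.66)]
side driver [([338.0, 233.0], 0.8)]
side beaker [([367.0, 432.0], 0.61)]
side flask [([364.0, 157.0], 0.8)]
side jar [([257.0, 428.0], 0.69)]
{'clock': 1.3, 'joint_pos': array([-1.356,  0.313,  0.046,  1.304,  0.   ,  1.431]), 'qvel': array([ 0.001, -0.   , -0.001, -0.001,  0.003, -0.   ]), 'tau': array([ -0.002, -48.048,  29.88 ,   0.001,  -0.   ,   0.   ]), 'tcp_pos': array([ 0.2  , -0.539,  0.248]), 'orientation': array([0.   , 0.984, 0.176, 0.   ]), 'wrist_force': array([ 0.099,  0.263, -0.644]), 'ft_torque': array([-0.051,  0.035,  0.028]), 'grip_force': 0.0, 'finger_gap': 0.08550177902065008}
```

View pics/scene0.png

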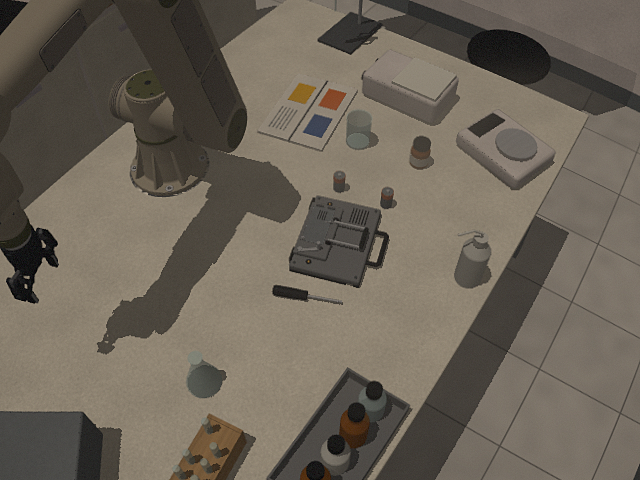

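View pics/side0.png

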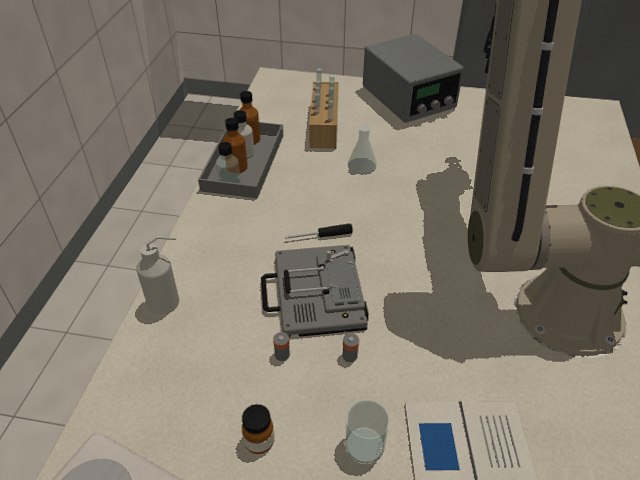

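The scene view shows the meter at (338,241) with its handle on the right at (383,250). The cells are beyond it and the screwdriver is at (305,296). I'll enlarge both views to get corner pixels.

Run:
```python
import cv2,numpy as np
a=cv2.imread('pics/scene0.png')[185:295,280:400]; b=cv2.imread('pics/side0.png')[230:345,255:375]
a=cv2.resize(a,None,fx=5,fy=5,interpolation=cv2.INTER_CUBIC);cv2.imwrite('pics/c1.png',a)
b=cv2.resize(b,None,fx=5,fy=5,interpolation=cv2.INTER_CUBIC);cv2.imwrite('pics/c2.png',b)
```

```text
(no output)
```

View pics/c1.png

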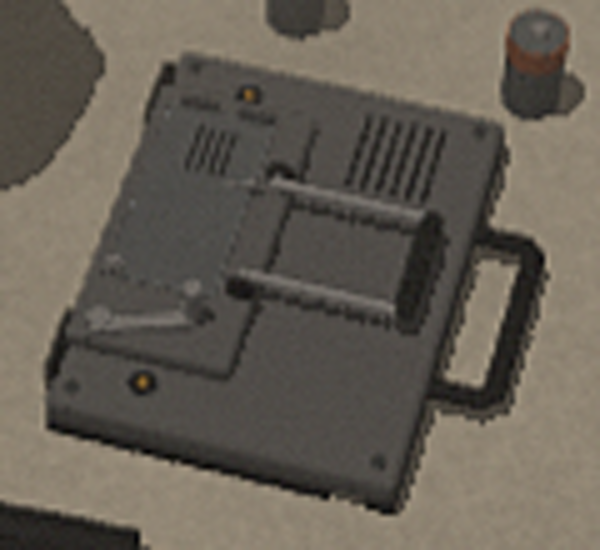

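View pics/c2.png

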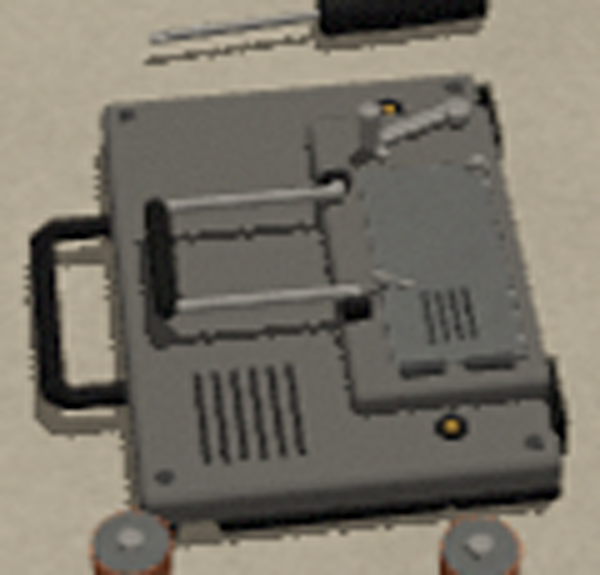

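```bash
cat > fit.py <<'E'
from h import *
from scipy.optimize import least_squares
np.set_printoptions(precision=4,suppress=True)
M=lambda p:np.array([[np.cos(p[2]),-np.sin(p[2]),0,p[0]],[np.sin(p[2]),np.cos(p[2]),0,p[1]],[0,0,1,0],[0,0,0,1]])
obj=np.array([[90,-120,28],[-90,-120,28],[90,120,28],[-90,120,28],[-74,-75,44],[-77,-41,50],[122,0,19],[-12,-38,48],[-12,38,48],[70,-28,50],[70,28,50]])/1000
S=np.array([[402,490],[48,408],[503,125],[182,57],[97,315],[113,263],[520,322],[240,285],[280,175],[408,322],[430,217]])/5+[280,185]
D=np.array([[105,105],[468,80],[148,490],[560,460],[458,108],[478,160],[45,317],[342,185],[355,305],[155,205],[165,312]])/5+[255,230]
cs={n:camT(n) for n in("scene","side")}
def f(p):
    w=obj@M(p)[:3,:3].T+M(p)[:3,3]
    return np.r_[(proj("scene",w,cs["scene"])-S).ravel(),(proj("side",w,cs["side"])-D).ravel()]
r=least_squares(f,[.5,-.1,0.],loss="soft_l1")
print(r.x,np.degrees(r.x[2])); print(r.fun.reshape(2,-1,2).round(1).tolist())
# knob top
k=tri([ray("scene",np.array([190,287])/5+[280,185],cs["scene"]),ray("side",np.array([370,106])/5+[255,230],cs["side"])])
m=np.linalg.inv(M(r.x))@np.r_[k,1]; print("knob top meter frame",m, "pivot", (M(r.x)@[-.074,-.075,.041,1])[:3])
print("handle",(M(r.x)@[.122,0,.016,1])[:3])
for n,a,b,h in[("cell0",(339,181),(281,345),.03),("cell1",(388,197),(352,345),.03),("driver",(290,294),(338,233),.01),("flask",(203,379),(364,157),.05),("beaker",(356,128),(367,432),.05)]:
    print(n,onz("scene",a,h,cs["scene"]),onz("side",b,h,cs["side"]))
E
python3 fit.py
```

```text
[0.5487 0.0451 0.3193] 18.296403332360477
[[[-0.4, -0.4], [-0.6, -1.0], [0.9, -1.1], [-0.3, -1.9], [1.0, 1.0], [0.6, -0.9], [-0.7, -0.4], [0.5, 0.1], [0.5, -0.9], [-0.1, -3.6], [0.7, 0.2]], [[-1.5, -1.1], [1.1, -2.9], [-1.3, 2.6], [1.7, -0.2], [-0.2, 0.5], [-0.4, -1.4], [0.4, -1.7], [-1.4, -2.1], [0.7, -1.0], [0.1, -0.1], [0.4, -2.8]]]
knob top meter frame [-0.0319 -0.0602  0.0674  1.    ] pivot [ 0.502  -0.0493  0.041 ]
handle [0.6645 0.0834 0.016 ]
cell0 [0.4503 0.2051 0.03  ] [0.5922 0.2251 0.03  ]
cell1 [0.5902 0.2315 0.03  ] [0.451  0.1979 0.03  ]
driver [ 0.544  -0.1534  0.01  ] [ 0.5371 -0.1457  0.01  ]
flask [ 0.5308 -0.4557  0.05  ] [ 0.5116 -0.4174  0.05  ]
beaker [0.3866 0.3922 0.05  ] [0.396  0.3924 0.05  ]
```

Two-view fit: meter at (0.549, 0.045), yaw 18.3°, latch at about 0.39 rad. I'll move over it with tool y along the meter's x, then check with the wrist camera.

```bash
python3 -m pendant '[[1,0.045,-0.037,0,0],[1,0.045,-0.037,0,0],[1,0.045,-0.037,0,0],[1,0.045,-0.037,0,0],[1,0.045,-0.037,0,0],[1,0.045,-0.037,0,0],[1,0.045,-0.037,0,0],[1,0.045,-0.037,0,0]]' 30
python3 -m pendant '[[1,0.045,-0.035,0,0],[1,0.045,-0.035,0,0],[1,0.045,-0.035,0,0],[1,0.034,-0.025,0,0],[1,0,0,0,-0.18],[1,0,0,0,-0.18],[1,0,0,0,-0.18],[1,0,0,0,-0.18]]'
python3 -m pendant '[[1,0,0,0,-0.18],[1,0,0,0,-0.18],[1,0,0,0,-0.18],[1,0,0,0,-0.18],[1,0,0,0,-0.096],[1,0,0,0,0]]'
python3 - <<'E'
from h import *
np.set_printoptions(precision=4,suppress=True)
T=tool();print(T,env.finger_overhang)
im,ct=snap("wrist","w0"); np.save("w0.npy",ct[1])
for l in ["handle","leg_bar","latch_knob","latch_pivot"]:
    print(l,[(np.round(x["centre"]).tolist(),round(x["score"],2)) for x in env.recognise("wrist",l)[:2]])
p=[.5487,.0451,.3193];c,s=np.cos(p[2]),np.sin(p[2])
for m in [[.122,0,.019],[.07,0,.05],[-.032,-.06,.067],[-.074,-.075,.045],[-.077,-.041,.05],[.09,-.12,.028],[.09,.12,.028],[-.09,-.12,.028],[-.09,.12,.028]]:
    print(m,proj("wrist",[p[0]+c*m[0]-s*m[1],p[1]+s*m[0]+c*m[1],m[2]],ct))
E
```

```text
clock: 2.3
tcp_pos: [0.4353, -0.1349, 0.2486]
orientation: [0.0, 0.984, 0.176, 0.0]
wrist_force: [0.4, -1.2, -0.5]
finger_gap: 0.0853
grip_force: 0.0
clock: 3.3
tcp_pos: [0.5478, 0.0441, 0.2482]
orientation: [0.0, 0.857, 0.515, -0.0]
wrist_force: [0.5, 0.3, 0.0]
finger_gap: 0.0858
grip_force: 0.0
clock: 4.05
tcp_pos: [0.5478, 0.044, 0.2483]
orientation: [0.0, 0.586, 0.81, -0.0]
wrist_force: [0.2, 0.1, -0.9]
finger_gap: 0.0852
grip_force: 0.0
[[-0.3136  0.9496  0.0001  0.5478]
 [ 0.9496  0.3136 -0.0001  0.044 ]
 [-0.0001  0.     -1.      0.2483]
 [ 0.      0.      0.      1.    ]] 0.017
handle [([328.0, 192.0], 0.76)]
leg_bar [([402.0, 201.0], 0.76)]
latch_knob [([274.0, 284.0], 0.58)]
latch_pivot [([328.0, 192.0], 0.91)]
[0.122, 0, 0.019] [[458.1465 206.4891]]
[0.07, 0, 0.05] [[410.4098 213.2701]]
[-0.032, -0.06, 0.067] [[292.0336 285.6595]]
[-0.074, -0.075, 0.045] [[249.3974 291.2162]]
[-0.077, -0.041, 0.05] [[242.7825 258.2899]]
[0.09, -0.12, 0.028] [[418.2781 325.4999]]
[0.09, 0.12, 0.028] [[435.6187  69.3286]]
[-0.09, -0.12, 0.028] [[239.5227 325.4732]]
[-0.09, 0.12, 0.028] [[222.9354  69.249 ]]
```

View pics/w0.png

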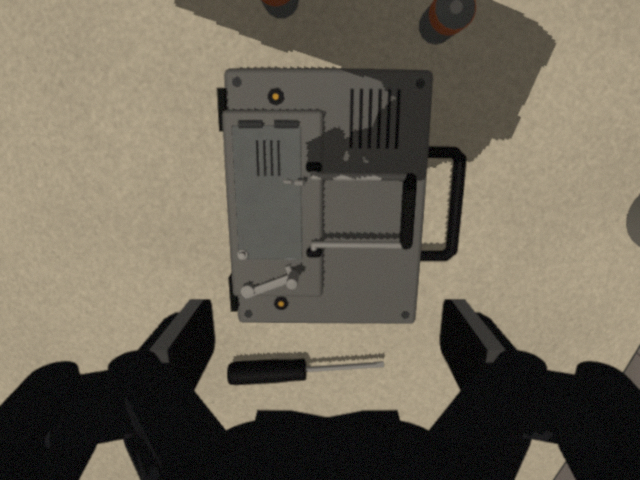

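The projections match the wrist picture to about 2 px: handle bar (456,204), leg bar (408,212), knob (292,284), pivot (247,292), stud (242,256). Next, the knob.

```bash
python3 -m pendant '[[1,-0.029,-0.016,0.05,0],[1,-0.029,-0.016,0.05,0],[0.5,0,0,0.045,0],[0,0,0,0.032,0],[0,0,0,0,0],[0,0,0,0,0]]' 20
python3 -m pendant '[[-1,0,0,0,0],[-1,0,0,0,0],[-1,0,0,0,0],[-1,0,0,0,0],[-1,0,0,0,0],[-1,0,0,0,0]]' 20
python3 - <<'E'
from h import *
s=env.get_state();print(s["finger_gap"],s["tcp_pos"],s["wrist_force"],s["grip_force"])
c,sn=np.cos(.3193),np.sin(.3193)
o=np.array([.5487-.0015*c-.001*sn,.0451-.0015*sn+.001*c]); d=s["tcp_pos"][:2]-o
print("meter frame tcp",[c*d[0]+sn*d[1],-sn*d[0]+c*d[1]])
im,ct=snap("wrist","w1");cv2.imwrite("pics/w1.png",im[:,:,::-1])
E
```

```text
clock: 5.05
tcp_pos: [0.5366, -0.0212, 0.0725]
orientation: [0.001, 0.585, 0.811, 0.0]
wrist_force: [0.7, -0.2, 0.4]
finger_gap: 0.0426
grip_force: 0.0
clock: 5.8
tcp_pos: [0.537, -0.0211, 0.0725]
orientation: [0.001, 0.585, 0.811, 0.001]
wrist_force: [1.0, 1.4, 6.1]
finger_gap: 0.0085
grip_force: 19.8
0.008452972305264764 [ 0.53698469 -0.02109258  0.07252008] [1.00534828 1.35807224 6.07290991] 19.80898529291153
meter frame tcp [np.float64(-0.03040114560013208), np.float64(-0.06016944809477225)]
```

View pics/w1.png

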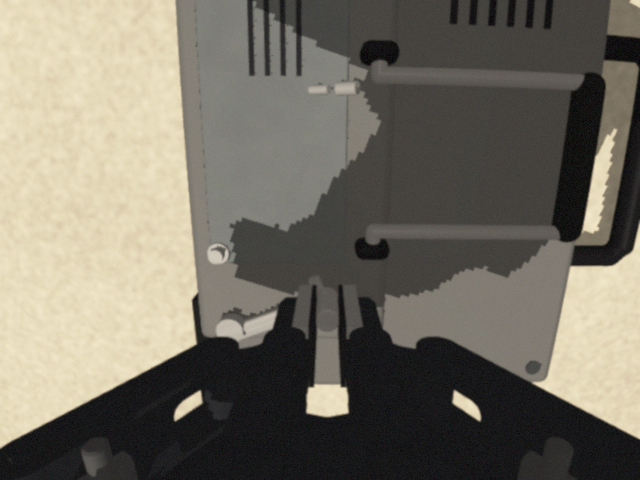

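The knob is held (8.5 mm gap, 20 N) and lies 46 mm from the pivot. Swinging it along the arc.

```bash
python3 -m pendant '[[-1,0.0085,-0.004,0,0],[-1,0.0075,-0.0055,0,0],[-1,0.006,-0.007,0,0],[-1,0.005,-0.008,0,0],[-1,0.003,-0.0085,0,0],[-1,0.001,-0.009,0,0],[-1,0,-0.003,0,0],[-1,0,0,0,0]]' 20
python3 - <<'E'
from h import *
s=env.get_state();print(s["finger_gap"],s["tcp_pos"],s["wrist_force"],s["grip_force"])
c,sn=np.cos(.3193),np.sin(.3193)
o=np.array([.5487-.0015*c-.001*sn,.0451-.0015*sn+.001*c]); d=s["tcp_pos"][:2]-o
print("meter frame tcp",[c*d[0]+sn*d[1],-sn*d[0]+c*d[1]])
E
```

```text
clock: 6.85
tcp_pos: [0.484, -0.0047, 0.0721]
orientation: [0.001, 0.585, 0.811, 0.002]
wrist_force: [3.2, 4.9, 5.2]
finger_gap: 0.0081
grip_force: 20.3
0.008093613413828641 [ 0.48399417 -0.00465234  0.07211715] [3.19759004 4.90469877 5.19822156] 20.311134159564972
meter frame tcp [np.float64(-0.07555266011890976), np.float64(-0.027926332039319268)]
```

```bash
python3 -m pendant '[[-1,0,-0.002,0,0],[-1,0,0,0,0]]' 20
python3 -m pendant '[[-1,0,0.002,0,0],[0,0,0,0,0],[0,0,0,0,0],[0,0,0,-0.04,0],[0.2,0,0,-0.05,0],[0.2,0.015,0.035,-0.01,0],[0.2,0.015,0.035,0,0],[0.2,0,0,0,0]]' 20
python3 - <<'E'
from h import *
im,ct=snap("wrist","w2"); np.save("w2.npy",ct[1])
print(tool()[:3,3])
p=[.5487-.0018,.0451+.0005,.3193];c,s=np.cos(p[2]),np.sin(p[2])
for m in [[.122,0,.019],[.07,0,.05],[-.072,-.029,.067],[-.074,-.075,.045],[-.077,-.041,.05],[.09,-.12,.028],[.09,.12,.028],[-.09,-.12,.028],[-.09,.12,.028],[-.012,-.038,.048],[-.012,.038,.048]]:
    print(m,proj("wrist",[p[0]+c*m[0]-s*m[1],p[1]+s*m[0]+c*m[1],m[2]],ct).round().tolist())
E
```

```text
clock: 7.1
tcp_pos: [0.4827, -0.0055, 0.0722]
orientation: [0.001, 0.585, 0.811, 0.002]
wrist_force: [5.6, 3.9, 4.5]
finger_gap: 0.0084
grip_force: 20.2
clock: 8.1
tcp_pos: [0.5411, 0.0458, 0.1707]
orientation: [-0.0, 0.585, 0.811, -0.0]
wrist_force: [-0.3, -0.3, -0.0]
finger_gap: 0.0512
grip_force: 0.0
[0.53970727 0.0451171  0.1703544 ]
[0.122, 0, 0.019] [[497.0, 231.0]]
[0.07, 0, 0.05] [[440.0, 242.0]]
[-0.072, -0.029, 0.067] [[226.0, 292.0]]
[-0.074, -0.075, 0.045] [[235.0, 337.0]]
[-0.077, -0.041, 0.05] [[226.0, 297.0]]
[0.09, -0.12, 0.028] [[444.0, 375.0]]
[0.09, 0.12, 0.028] [[474.0, 57.0]]
[-0.09, -0.12, 0.028] [[224.0, 374.0]]
[-0.09, 0.12, 0.028] [[199.0, 56.0]]
[-0.012, -0.038, 0.048] [[319.0, 293.0]]
[-0.012, 0.038, 0.048] [[318.0, 184.0]]
```

View pics/w2.png

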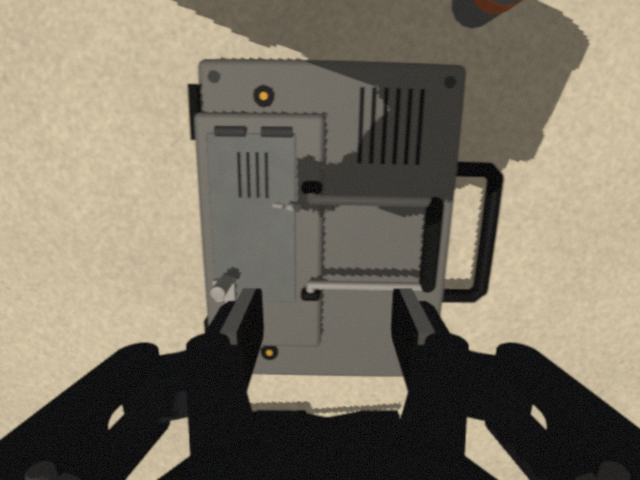

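The hook lies shut on its stud, with the knob at (218,293). The handle (490,230) and leg bar (432,243) sit about 7 px left of prediction, so the meter slid a few mm. Refitting its pose.

```bash
cat > fit2.py <<'E'
from h import *
from scipy.optimize import least_squares
np.set_printoptions(precision=4,suppress=True)
T=np.load("w2.npy");ct=(env.calibration("wrist"),T)
obj=np.array([[122,0,20],[70,28,49],[70,-28,49],[-72,-29,67],[-12,38,49],[-12,-38,49],[90,120,28],[-90,120,28]])/1000
I=np.array([[490,231],[434,202],[429,287],[218,293],[312,187],[312,294],[465,65],[198,60]])
def f(p):
    c,s=np.cos(p[2]),np.sin(p[2]);w=np.c_[p[0]+c*obj[:,0]-s*obj[:,1],p[1]+s*obj[:,0]+c*obj[:,1],obj[:,2]]
    return (proj("wrist",w,ct)-I).ravel()
r=least_squares(f,[.5487,.0451,.319],loss="soft_l1");print(r.x,r.fun.reshape(-1,2).round(1).tolist())
d=tool()[:2,3]-r.x[:2];c,s=np.cos(r.x[2]),np.sin(r.x[2])
print("tcp in meter",c*d[0]+s*d[1],-s*d[0]+c*d[1],"tool",tool()[:3,3],"yaw y",np.arctan2(tool()[1,1],tool()[0,1]))
for l in["leg_bar","handle"]: pass
E
python3 fit2.py
```

```text
[0.5427 0.0424 0.3183] [[0.5, 2.3], [1.8, 1.2], [0.2, -4.3], [0.1, 0.8], [-1.5, 0.2], [-0.7, 1.7], [1.8, -5.3], [-5.7, -1.6]]
tcp in meter -0.0019652344058535436 0.003489734362706897 tool [0.5397 0.0451 0.1704] yaw y 0.32140424634555587
```

```bash
python3 -m pendant '[[0.2,-0.0035,0.036,0,0],[0.2,0,0.035,0.02,0],[0.2,0,0,0.05,0],[0,0,0,0.035,0],[0,0,0,0.0145,0],[0,0,0,0,0],[0,0,0,0,0]]' 30
python3 -m pendant '[[-1,0,0,0,0],[-1,0,0,0,0],[-1,0,0,0,0],[-1,0,0,0,0],[-1,0,0,0,0],[-1,0,0,0,0]]' 30
```

```text
clock: 9.02
tcp_pos: [0.6097, 0.0634, 0.0535]
orientation: [0.001, 0.586, 0.811, 0.001]
wrist_force: [0.9, 0.2, -0.0]
finger_gap: 0.0426
grip_force: 0.0
clock: 9.78
tcp_pos: [0.6099, 0.0637, 0.0532]
orientation: [0.001, 0.585, 0.811, 0.001]
wrist_force: [-0.4, 1.5, 5.8]
finger_gap: 0.0106
grip_force: 29.5
```

```bash
python3 -m pendant '[[-1,0,-0.0025,-0.0203,0],[-1,0,-0.0075,-0.019,0],[-1,0,-0.012,-0.0165,0],[-1,0,-0.0155,-0.013,0],[-1,0,0,0,0]]' 30
```

```text
clock: 10.4
tcp_pos: [0.573, 0.0515, 0.1228]
orientation: [0.001, 0.586, 0.811, 0.001]
wrist_force: [2.8, 1.8, 4.1]
finger_gap: 0.0105
grip_force: 30.5
```

```bash
python3 -m pendant '[[-1,0,-0.0185,-0.009,0],[-1,0,-0.02,-0.004,0],[-1,0,-0.0205,0.001,0],[-1,0,-0.0195,0.006,0],[-1,0,-0.0175,0.011,0],[-1,0,-0.014,0.0145,0],[-1,0,-0.0065,0.0105,0],[-1,0,0,0,0]]' 30
```

```text
clock: 11.4
tcp_pos: [0.458, 0.0141, 0.0894]
orientation: [-0.002, 0.586, 0.81, -0.003]
wrist_force: [-6.9, -3.3, 5.3]
finger_gap: 0.0103
grip_force: 37.7
```

```bash
python3 -m pendant '[[-1,0,-0.002,0.003,0],[-1,0,0,0,0]]' 30
```

```text
clock: 11.65
tcp_pos: [0.4569, 0.0137, 0.0866]
orientation: [-0.002, 0.586, 0.81, -0.003]
wrist_force: [-6.4, -4.2, 3.8]
finger_gap: 0.0104
grip_force: 37.8
```

```bash
python3 -m pendant '[[-0.3,0,0,0,0],[0,0,0,0,0],[0,0,0,-0.02,0],[0,0,0,-0.05,0],[0.2,0,0.03,-0.04,0],[0.2,0,0.05,0,0],[0.2,0,0,0,0],[0.2,0,0,0,0]]' 30
python3 - <<'E'
from h import *
im,ct=snap("wrist","w3"); np.save("w3.npy",ct[1]); print(ct[1][:3,3],tool()[:3,3])
p=[.5427,.0424,.3183];c,s=np.cos(p[2]),np.sin(p[2])
for m in [[.122,0,.02],[-.086,0,.086],[-.072,-.029,.067],[-.012,-.038,.048],[-.012,.038,.048],[.09,-.12,.028],[.09,.12,.028],[-.09,-.12,.028],[-.09,.12,.028]]:
    print(m,proj("wrist",[p[0]+c*m[0]-s*m[1],p[1]+s*m[0]+c*m[1],m[2]],ct).round().tolist())
E
```

```text
clock: 12.65
tcp_pos: [0.5357, 0.0399, 0.1967]
orientation: [-0.001, 0.585, 0.811, -0.001]
wrist_force: [-0.1, 0.3, -0.3]
finger_gap: 0.0507
grip_force: 0.0
[0.51317707 0.10664695 0.32261299] [0.53536333 0.03974959 0.19687222]
[0.122, 0, 0.02] [[487.0, 220.0]]
[-0.086, 0, 0.086] [[207.0, 242.0]]
[-0.072, -0.029, 0.067] [[238.0, 274.0]]
[-0.012, -0.038, 0.048] [[322.0, 276.0]]
[-0.012, 0.038, 0.048] [[322.0, 176.0]]
[0.09, -0.12, 0.028] [[438.0, 355.0]]
[0.09, 0.12, 0.028] [[464.0, 60.0]]
[-0.09, -0.12, 0.028] [[234.0, 354.0]]
[-0.09, 0.12, 0.028] [[214.0, 59.0]]
```

View pics/w3.png

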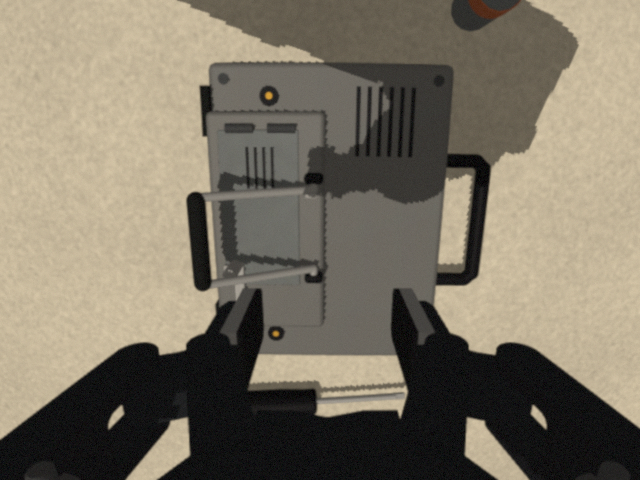

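The leg is open: its bar is at (199,241) and its shadow falls on the bay. The latch knob is still by its stud at (233,270), and the handle bar's middle is at about (479,219).

Run:
```python
from h import *
np.set_printoptions(precision=4,suppress=True)
ct=(env.calibration("wrist"),np.load("w3.npy"));T=tool()
for n,px,z in[("bar",(479,219),.018),("bar+y",(484,170),.018),("bar-y",(473,268),.018),("lug-",(315,274),.049),("lug+",(315,179),.049)]:
    w=onz("wrist",px,z,ct);print(n,w,"tool",T[:3,:3].T@(w-T[:3,3]))
```

```text
bar [0.6526 0.0793 0.018 ] tool [0.0005 0.1241 0.1786]
bar+y [0.6401 0.1171 0.018 ] tool [0.0404 0.1241 0.1786]
bar-y [0.6656 0.0386 0.018 ] tool [-0.0422  0.1236  0.1786]
lug- [0.5372 0.0031 0.049 ] tool [-0.0355 -0.0095  0.1479]
lug+ [0.5151 0.0715 0.049 ] tool [ 0.0364 -0.0089  0.1479]
```

```bash
python3 -m pendant '[[-0.43,0.0005,0.042,0,0],[-0.43,0,0.042,0.04,0],[-0.43,0,0.04,0.04,0],[-0.43,0,0,0.035,0],[-0.43,0,0,0,0],[-0.43,0,0,0,0]]' 25
python3 - <<'E'
from h import *
im,ct=snap("wrist","w4");print(tool()[:3,3])
w=np.array([.6526,.0793,.016]);T=tool();print(T[:3,:3].T@(w-T[:3,3]))
E
```

```text
clock: 13.45
tcp_pos: [0.6539, 0.0789, 0.0841]
orientation: [0.0, 0.586, 0.811, 0.0]
wrist_force: [0.7, -0.4, 0.7]
finger_gap: 0.0245
grip_force: 0.0
[0.65465476 0.07888413 0.08493829]
[ 0.0011055  -0.00199629  0.0689324 ]
```

View pics/w4.png

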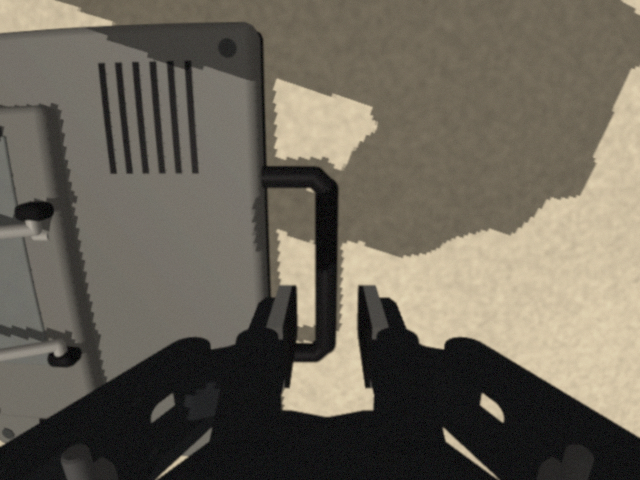

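The bar (column 326) runs midway between the fingers (293–360). Going straight down.

```bash
python3 -m pendant '[[-0.43,0.001,0,0.03,0],[-0.43,0,0,0.024,0],[-0.43,0,0,0.007,0],[-0.43,0,0,0,0],[-0.43,0,0,0,0]]' 25
```

```text
clock: 14.12
tcp_pos: [0.655, 0.0801, 0.0234]
orientation: [0.001, 0.585, 0.811, 0.001]
wrist_force: [0.2, -0.8, -0.0]
finger_gap: 0.0245
grip_force: 0.0
```

```bash
python3 -m pendant '[[-0.43,0,0,0.002,0],[-1,0,0,0,0],[-1,0,0,0,0],[-1,0,0,0,0],[-1,0,0,0,0]]' 40
python3 - <<'E'
from h import *
T=tool();print(T)
# plan in (u,h): meter x horiz; handle path
pts=[np.array([-90,0]),np.array([-94,10]),np.array([-94,34])];H=np.array([122,16])
rot=lambda v,a:np.array([v[0]*np.cos(a)-v[1]*np.sin(a),v[0]*np.sin(a)+v[1]*np.cos(a)])
# meter z is up at phi=0; raising: u=x c - z s, h= x s + z c
ph=np.radians([0,6,12,18,24,30,36,42,48,54,60,64,68.2,72,76,80,84,87,90,93]);pos=[H.copy()];o=np.zeros(2)
c=pts[0].astype(float)  # contact world pos
prev=0;i=0
for a in ph[1:]:
    if prev>=np.radians(68.19) and i==0: c=c+rot(pts[1]-pts[0],prev); i=1
    if prev>=np.radians(89.9) and i==1: c=c+rot(pts[2]-pts[1],prev); i=2
    pos.append(c+rot(H-pts[i],a)); prev=a
pos=np.array(pos);print(np.c_[np.degrees(ph)[1:],np.diff(pos,axis=0)[:,0],-np.diff(pos,axis=0)[:,1],pos[1:]].round(1))
E
```

```text
clock: 14.75
tcp_pos: [0.6536, 0.08, 0.0201]
orientation: [0.0, 0.585, 0.811, -0.0]
wrist_force: [-3.1, -1.8, 5.4]
finger_gap: 0.0104
grip_force: 39.1
[[-3.14404016e-01  9.49289246e-01 -2.02543710e-04  6.53584526e-01]
 [ 9.49289215e-01  3.14403920e-01 -4.02623846e-04  8.00351019e-02]
 [-3.18525952e-04 -3.18859113e-04 -9.99999898e-01  2.01163284e-02]
 [ 0.00000000e+00  0.00000000e+00  0.00000000e+00  1.00000000e+00]]
[[   6.    -2.8  -22.1  119.2   38.1]
 [  12.    -5.1  -21.7  114.    59.7]
 [  18.    -7.4  -21.   106.7   80.7]
 [  24.    -9.5  -20.1   97.2  100.8]
 [  30.   -11.6  -19.    85.6  119.9]
 [  36.   -13.5  -17.7   72.1  137.6]
 [  42.   -15.3  -16.2   56.8  153.7]
 [  48.   -16.9  -14.5   40.   168.3]
 [  54.   -18.3  -12.7   21.7  180.9]
 [  60.   -19.5  -10.7    2.1  191.6]
 [  64.   -13.6   -6.   -11.4  197.6]
 [  68.2  -14.7   -5.2  -26.1  202.8]
 [  72.   -13.6   -4.5  -39.7  207.3]
 [  76.   -14.6   -3.8  -54.3  211. ]
 [  80.   -14.8   -2.7  -69.2  213.8]
 [  84.   -15.    -1.7  -84.2  215.4]
 [  87.   -11.3   -0.6  -95.5  216. ]
 [  90.   -11.3    0.  -106.8  216. ]
 [  93.   -11.3   -0.6 -118.1  216.6]]
```

The bar is gripped (10.4 mm gap, 39 N). Raising along the arc about the bottom edge, about 3° per row.

```bash
python3 -m pendant '[[-1,0,-0.001,-0.011,0],[-1,0,-0.0017,-0.011,0],[-1,0,-0.0023,-0.011,0],[-1,0,-0.0028,-0.0108,0],[-1,0,-0.0034,-0.0106,0],[-1,0,-0.004,-0.0104,0],[-1,0,-0.0045,-0.0102,0],[-1,0,-0.005,-0.01,0]]' 40
```

```text
clock: 15.75
tcp_pos: [0.6305, 0.0724, 0.1055]
orientation: [0.0, 0.585, 0.811, 0.0]
wrist_force: [0.8, -0.3, -4.4]
finger_gap: 0.01
grip_force: 38.9
```

```bash
python3 -m pendant '[[-1,0,-0.0056,-0.0097,0],[-1,0,-0.006,-0.0093,0],[-1,0,-0.0065,-0.009,0],[-1,0,-0.007,-0.0087,0],[-1,0,-0.0074,-0.0083,0],[-1,0,-0.0079,-0.0079,0],[-1,0,-0.0083,-0.0074,0],[-1,0,-0.0086,-0.0071,0]]' 40
python3 -m pendant '[[-1,0,-0.009,-0.0066,0],[-1,0,-0.0093,-0.0061,0],[-1,0,-0.0096,-0.0056,0],[-1,0,-0.0099,-0.0051,0],[-1,0,0,0,0]]' 40
```

```text
clock: 16.75
tcp_pos: [0.5766, 0.0544, 0.1734]
orientation: [0.001, 0.585, 0.811, 0.001]
wrist_force: [5.2, 2.5, 2.1]
finger_gap: 0.0103
grip_force: 39.0
clock: 17.38
tcp_pos: [0.5411, 0.0427, 0.1982]
orientation: [0.002, 0.585, 0.811, 0.002]
wrist_force: [3.6, 3.7, 8.0]
finger_gap: 0.0099
grip_force: 40.6
```

```bash
python3 -m pendant '[[-1,0,0,0,0],[-1,0,0,0,0]]' 20
python3 - <<'E'
from h import *
np.set_printoptions(precision=3,suppress=True)
s=env.get_state();print(s["wrist_force"],s["ft_torque"],s["tcp_pos"])
for n in("scene","side"):
    im,ct=snap(n,n+"5")
    for l in["leg_bar","handle","meter"]: print(n,l,[(np.round(x["centre"],1).tolist(),round(x["score"],2)) for x in env.recognise(n,l)[:2]])
    hb=s["tcp_pos"]
    for ph in(50,56,60,64):
        a=np.radians(ph);R2=np.array([[np.cos(a),-np.sin(a)],[np.sin(a),np.cos(a)]])
        for nm,m in(("legbar",[-85.8,81.7]),("foot",[-94,22])):
            d=R2@(np.array(m)-[122,16])/1000
            w=hb+np.array([.9493*d[0],.3144*d[0],d[1]]);w[2]-=.004
            print(ph,nm,proj(n,w,ct)[0],w)
E
```

```text
clock: 17.62
tcp_pos: [0.5416, 0.0429, 0.1979]
orientation: [0.002, 0.585, 0.811, 0.002]
wrist_force: [4.7, 3.9, 8.1]
finger_gap: 0.0105
grip_force: 40.6
[4.717 3.89  8.113] [ 0.906 -1.021 -0.121] [0.542 0.043 0.198]
scene leg_bar [([271.3, 221.5], 0.68)]
scene handle [([303.4, 225.7], 0.98)]
scene meter [([302.7, 222.2], 0.82), ([292.2, 292.9], 0.71)]
50 legbar [264.611 207.95 ] [ 0.367 -0.015  0.077]
50 foot [280.575 222.307] [ 0.405 -0.002  0.032]
56 legbar [269.985 213.682] [ 0.38  -0.011  0.058]
56 foot [287.304 227.153] [0.422 0.003 0.018]
60 legbar [273.893 217.346] [ 0.389 -0.008  0.047]
60 foot [292.025 230.174] [0.434 0.007 0.01 ]
64 legbar [278.04 220.87] [ 0.399 -0.004  0.036]
64 foot [296.914 233.017] [0.447 0.011 0.002]
side leg_bar [([394.3, 270.3], 0.52), ([302.5, 235.5], 0.36)]
side handle [([354.4, 272.1], 0.83)]
side meter []
50 legbar [405.013 260.547] [ 0.367 -0.015  0.077]
50 foot [385.372 276.074] [ 0.405 -0.002  0.032]
56 legbar [398.329 266.936] [ 0.38  -0.011  0.058]
56 foot [377.21  281.053] [0.422 0.003 0.018]
60 legbar [393.512 270.926] [ 0.389 -0.008  0.047]
60 foot [371.517 284.059] [0.434 0.007 0.01 ]
64 legbar [388.431 274.689] [ 0.399 -0.004  0.036]
64 foot [365.648 286.804] [0.447 0.011 0.002]
```

```bash
python3 -m pendant '[[-1,0,0,0,0],[-1,0,0,0,0],[-1,0,0,0,0],[-1,0,0,0,0]]' 25
python3 -c "
from h import *
s=env.get_state();print(s['wrist_force'],s['ft_torque'],s['grip_force'])"
```

```text
clock: 18.52
tcp_pos: [0.5417, 0.0429, 0.1979]
orientation: [0.002, 0.585, 0.811, 0.002]
wrist_force: [4.7, 4.2, 7.8]
finger_gap: 0.0101
grip_force: 40.6
[4.73140649 4.15886201 7.83570212] [ 0.90805531 -0.98622862 -0.12410232] 40.64519226551056
```

```bash
python3 -m pendant '[[-1,0,-0.0068,-0.0035,0],[-1,0,-0.0068,-0.0033,0],[-1,0,-0.0073,-0.003,0],[-1,0,-0.0073,-0.0027,0],[-1,0,-0.0068,-0.0023,0],[-1,0,-0.0068,-0.0022,0],[-1,0,0,0,0],[-1,0,0,0,0]]' 25
```

```text
clock: 19.52
tcp_pos: [0.5005, 0.0296, 0.2139]
orientation: [0.001, 0.585, 0.811, 0.001]
wrist_force: [2.5, 3.4, 7.1]
finger_gap: 0.01
grip_force: 41.6
```

```bash
python3 -m pendant '[[-1,0,-0.0073,-0.002,0],[-1,0,-0.0073,-0.0019,0],[-1,0,-0.0074,-0.0015,0],[-1,0,-0.0074,-0.0013,0],[-1,0,-0.0075,-0.001,0],[-1,0,-0.0075,-0.0008,0],[-1,0,0,0,0],[-1,0,0,0,0]]' 25
python3 -m pendant '[[-1,0,-0.0045,-0.0003,0],[-1,0,-0.0045,-0.0003,0],[-1,0,-0.0045,0,0],[-1,0,-0.0045,0,0],[-1,0,0,0,0],[-1,0,0,0,0]]' 25
```

```text
clock: 20.52
tcp_pos: [0.4574, 0.0157, 0.2218]
orientation: [-0.0, 0.585, 0.811, 0.0]
wrist_force: [0.4, 3.5, 7.9]
finger_gap: 0.0103
grip_force: 42.7
clock: 21.28
tcp_pos: [0.44, 0.0099, 0.2222]
orientation: [-0.0, 0.585, 0.811, -0.0]
wrist_force: [-1.7, 3.7, 7.7]
finger_gap: 0.0107
grip_force: 43.4
```

```bash
python3 -m pendant '[[-1,0,-0.003,0,0],[-1,0,-0.003,-0.0002,0],[-1,0,-0.003,-0.0002,0],[-1,0,0,0,0],[-1,0,0,0,0]]' 25
python3 -m pendant '[[-1,0,-0.002,-0.0002,0],[-1,0,-0.002,0,0],[-1,0,0,0,0],[-1,0,0,0,0]]' 25
python3 -m pendant '[[-1,0,-0.002,-0.0002,0],[-1,0,0,0,0],[-1,0,0,0,0]]' 25
python3 - <<'E'
from h import *
np.set_printoptions(precision=4,suppress=True)
s=env.get_state();print(s["wrist_force"],s["ft_torque"],s["tcp_pos"],np.hypot(*(s["tcp_pos"]-[.6536,.08,0])[:2]))
im=[snap(n,n+"6")[0] for n in("scene","side")]
a=im[0][150:300,200:400];b=im[1][170:320,280:480]
cv2.imwrite("pics/c6.png",cv2.resize(np.vstack([np.hstack([a,b])]),None,fx=2,fy=2,interpolation=cv2.INTER_CUBIC)[:,:,::-1])
for i,n in enumerate(("scene","side")):
    ct=camT(n)
    for l in["leg_bar","handle","latch_knob"]: print(n,l,[(np.round(x["centre"],1).tolist(),round(x["score"],2)) for x in env.recognise(n,l)[:2]])
    for ph in(86,90,93):
        c_,s_=np.cos(np.radians(ph)),np.sin(np.radians(ph));d=np.array([c_*-207.8-s_*65.7,s_*-207.8+c_*65.7])/1000
        w=s["tcp_pos"]+np.array([.9493*d[0],.3144*d[0],d[1]-.004]);print(ph,w,proj(n,w,ct)[0])
E
```

```text
clock: 21.9
tcp_pos: [0.4319, 0.0074, 0.2223]
orientation: [-0.0, 0.585, 0.811, 0.0]
wrist_force: [0.5, 3.9, 5.1]
finger_gap: 0.0105
grip_force: 43.1
clock: 22.4
tcp_pos: [0.4279, 0.0059, 0.2222]
orientation: [-0.001, 0.585, 0.811, -0.0]
wrist_force: [0.2, 4.8, 5.9]
finger_gap: 0.0103
grip_force: 43.4
clock: 22.78
tcp_pos: [0.4262, 0.0053, 0.2223]
orientation: [-0.001, 0.585, 0.811, -0.0]
wrist_force: [0.4, 4.9, 5.0]
finger_gap: 0.0103
grip_force: 43.3
[0.3935 4.8955 5.0019] [ 1.0384 -0.2111  0.0154] [0.4262 0.0053 0.2223] 0.23932654955869012
scene leg_bar [([262.4, 232.5], 0.48)]
scene handle [([288.5, 215.0], 0.97), ([358.3, 127.5], 0.44)]
scene latch_knob []
86 [ 0.3503 -0.0199  0.0156] [259.9779 221.3094]
90 [ 0.3639 -0.0154  0.0105] [265.2661 223.6937]
93 [ 0.3743 -0.0119  0.0073] [269.2899 225.342 ]
side leg_bar [([401.9, 280.5], 0.58)]
side handle [([376.3, 261.1], 0.58)]
side latch_knob []
86 [ 0.3503 -0.0199  0.0156] [409.8431 278.8759]
90 [ 0.3639 -0.0154  0.0105] [403.4526 280.9819]
93 [ 0.3743 -0.0119  0.0073] [398.61   282.3703]
```

View pics/c6.png

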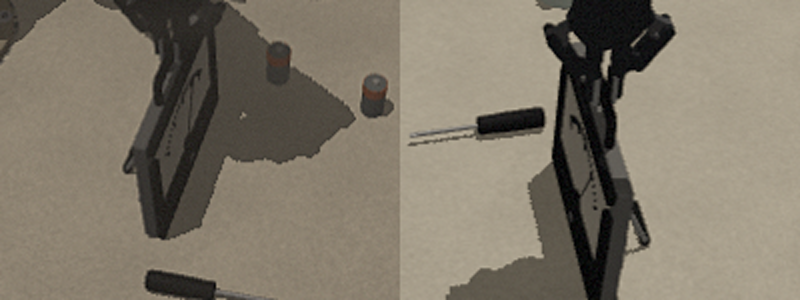

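The meter stands upright with the leg out behind it. I'll lean it back in small steps until the leg bar takes load.

```bash
for i in 1; do :; done
python3 -m pendant '[[-1,0,-0.0015,0,0],[-1,0,0,0,0],[-1,0,0,0,0]]' 25
python3 -m pendant '[[-1,0,-0.0015,0,0],[-1,0,0,0,0],[-1,0,0,0,0]]' 25
python3 -m pendant '[[-1,0,-0.0015,0,0],[-1,0,0,0,0],[-1,0,0,0,0]]' 25
```

```text
clock: 23.55
tcp_pos: [0.425, 0.0048, 0.2224]
orientation: [-0.0, 0.585, 0.811, 0.0]
wrist_force: [0.3, 4.7, 6.0]
finger_gap: 0.0097
grip_force: 43.3
clock: 23.92
tcp_pos: [0.4236, 0.0044, 0.2224]
orientation: [-0.0, 0.585, 0.811, 0.0]
wrist_force: [0.2, 5.3, 5.4]
finger_gap: 0.0101
grip_force: 43.4
clock: 24.3
tcp_pos: [0.4225, 0.0039, 0.2225]
orientation: [-0.0, 0.585, 0.811, 0.0]
wrist_force: [0.7, 6.0, 5.7]
finger_gap: 0.0103
grip_force: 43.4
```

```bash
cat > edge.py <<'E'
from h import *
from scipy.optimize import differential_evolution
from scipy.ndimage import map_coordinates
np.set_printoptions(precision=4,suppress=True)
tcp=env.get_state()["tcp_pos"]
V={}
for n in("scene","side"):
    im,ct=snap(n,n+"7"); g=cv2.GaussianBlur(im,(0,0),1.0).astype(float).mean(2); V[n]=(ct,cv2.Sobel(g,-1,1,0)/8,cv2.Sobel(g,-1,0,1)/8)
E3=lambda a,b:np.linspace(a,b,60)
ed={"scene":[((85,-120,0),(-85,-120,0)),((85,-120,28),(-85,-120,28)),((85,120,0),(-85,120,0)),((-90,-115,0),(-90,115,0))],
    "side":[((85,120,0),(-85,120,0)),((85,120,28),(-85,120,28)),((85,-120,0),(-85,-120,0)),((-90,-115,0),(-90,115,0))]}
F=np.array([[-94,10],[-94,34]])
def world(P,p):
    phi,du,dv,yaw=np.radians(90+p[0]),p[1]/1e3,p[2]/1e3,.3195+np.radians(p[3])
    c,s=np.cos(phi),np.sin(phi); h0=-min(F[:,0]*s+F[:,1]*c)
    u=(P[:,0]-122)*c-(P[:,2]-16)*s; h=P[:,0]*s+P[:,2]*c+h0; v=P[:,1]
    cy,sy=np.cos(yaw),np.sin(yaw)
    return np.c_[tcp[0]+cy*(u/1e3+du)-sy*(v/1e3+dv),tcp[1]+sy*(u/1e3+du)+cy*(v/1e3+dv),h/1e3]
def score(p):
    t=0
    for n in V:
        ct,gx,gy=V[n]
        for a,b in ed[n]:
            q=proj(n,world(E3(np.array(a,float),np.array(b,float)),p),ct); d=q[-1]-q[0];d/=np.linalg.norm(d)
            g=map_coordinates(gx,q[:,::-1].T,order=1)*-d[1]+map_coordinates(gy,q[:,::-1].T,order=1)*d[0]
            t+=np.sqrt(np.abs(g)).mean()
    return -t
for sd in(0,1):
    r=differential_evolution(score,[(-6,8),(-8,8),(-8,8),(-5,5)],seed=sd,maxiter=60,popsize=12,tol=1e-6);print(r.x,r.fun)
b=r.x.copy()
for a in np.arange(-2,8,1.): print(a,round(min(score([a,b[1]+e,b[2],b[3]]) for e in np.arange(-4,4.1,.5)),3),end=" | ")
for l in["leg_bar"]:
    im,ct=snap("wrist","w7"); print([(x["centre"],x["score"]) for x in env.recognise("wrist",l)[:2]])
    for a in(0,3,5):
        print(a,proj("wrist",world(np.array([[-85.8,0,81.7],[-85.8,-28,81.7],[-85.8,28,81.7]]),[a,*b[1:]]),ct).round().tolist())
E
python3 edge.py
```

```text
[ 1.5132  4.788  -6.6718 -0.0348] -29.148026994788253
[ 1.5125  4.7894 -6.6706 -0.0348] -29.14802941961833
-2.0 -18.712 | -1.0 -24.458 | 0.0 -28.084 | 1.0 -28.999 | 2.0 -29.008 | 3.0 -28.0 | 4.0 -23.754 | 5.0 -17.725 | 6.0 -14.247 | 7.0 -12.764 | []
0 [[261.0, 218.0], [262.0, 247.0], [259.0, 187.0]]
3 [[273.0, 217.0], [274.0, 246.0], [272.0, 186.0]]
5 [[281.0, 217.0], [282.0, 246.0], [280.0, 186.0]]
```

The edge fit puts the lean at about 1.5°, so the bar is not down yet. Continuing in small steps while watching the force.

```bash
python3 -m pendant '[[-1,0,-0.0015,0,0],[-1,0,0,0,0],[-1,0,0,0,0]]' 25|grep -E "tcp|wrist"
python3 -m pendant '[[-1,0,-0.0015,0,0],[-1,0,0,0,0],[-1,0,0,0,0]]' 25|grep -E "tcp|wrist"
python3 -m pendant '[[-1,0,-0.0015,0,0],[-1,0,0,0,0],[-1,0,0,0,0]]' 25|grep -E "tcp|wrist"
python3 edge.py
```

```text
tcp_pos: [0.4216, 0.0032, 0.2227]
wrist_force: [2.7, 4.7, 6.3]
tcp_pos: [0.4208, 0.0025, 0.223]
wrist_force: [2.5, 4.3, 5.7]
tcp_pos: [0.4199, 0.0018, 0.2232]
wrist_force: [4.1, 3.5, 6.0]
[ 2.0673  5.3037 -6.4311 -0.0961] -28.876013781026035
[ 2.0672  5.3044 -6.4235 -0.0967] -28.876023657392437
-2.0 -18.18 | -1.0 -20.016 | 0.0 -26.219 | 1.0 -28.29 | 2.0 -28.844 | 3.0 -28.494 | 4.0 -26.953 | 5.0 -21.532 | 6.0 -16.017 | 7.0 -13.493 | [([273.4, 214.4], 0.91)]
0 [[260.0, 217.0], [262.0, 246.0], [259.0, 186.0]]
3 [[273.0, 216.0], [274.0, 245.0], [272.0, 185.0]]
5 [[281.0, 216.0], [282.0, 245.0], [280.0, 185.0]]
```

Force along the lean rose (2.5 → 5 N) and the handle began to rise, so the bar is down. The wrist view agrees: leg bar at 273 against 273 predicted for 3°. I'll ease off slightly and press down to seat the feet.

```bash
python3 -m pendant '[[-1,0,0.001,0.0008,0],[-1,0,0,0.0005,0],[-1,0,0,0,0],[-1,0,0,0,0]]' 25|grep -E "tcp|wrist|grip"
python3 edge.py|tail -5
python3 -m pendant '[[-1,0,0,0.0005,0],[-1,0,0,0,0],[-1,0,0,0,0]]' 25|grep -E "tcp|wrist|grip"
```

```text
tcp_pos: [0.4212, 0.0027, 0.2227]
wrist_force: [3.3, 5.9, 12.2]
grip_force: 44.0
[ 1.8176  5.0179 -6.7417 -0.1297] -29.107449488224866
-2.0 -17.985 | -1.0 -22.148 | 0.0 -27.298 | 1.0 -28.75 | 2.0 -29.075 | 3.0 -28.368 | 4.0 -25.703 | 5.0 -19.798 | 6.0 -15.278 | 7.0 -13.145 | [([273.3, 213.3], 0.87)]
0 [[260.0, 217.0], [261.0, 247.0], [258.0, 186.0]]
3 [[272.0, 216.0], [273.0, 246.0], [271.0, 186.0]]
5 [[280.0, 216.0], [281.0, 245.0], [279.0, 186.0]]
tcp_pos: [0.4214, 0.0029, 0.2227]
wrist_force: [3.3, 6.3, 14.3]
grip_force: 44.3
```

Feet and leg bar are both loaded (about 14 N down, 5 N back). A short hold to check it is steady, then I'll hand in.

```bash
python3 -m pendant '[[-1,0,0,0,0],[-1,0,0,0,0],[-1,0,0,0,0],[-1,0,0,0,0],[-1,0,0,0,0],[-1,0,0,0,0],[-1,0,0,0,0],[-1,0,0,0,0]]' 25
python3 -c "
from workcell import env
print(env.hand_in())"
```

```text
clock: 27.9
tcp_pos: [0.4214, 0.0029, 0.2227]
orientation: [0.002, 0.585, 0.811, 0.002]
wrist_force: [2.0, 7.2, 14.9]
finger_gap: 0.0103
grip_force: 44.3
the job is handed in; nothing more can be done
None
```

I handed the job in at 27.9 s: latch shut, leg at its open stop, and the meter upright on its feet, handle still gripped; that the leg's bar is on the bench is read from force and a wrist-camera match, not seen directly, and the verdict was not shown.

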